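# Finish the crosswise cooling tower and start the blower

### The job

The plate of the cooling stand carries a half-built tower of steel bars stacked crosswise: two bars at the bottom and, across them, only the far bar (next to the blower) of the second layer. Finish it with the three loose bars from the rubber mat: first lay the missing second-layer bar across the near ends of the bottom bars, as the mirror image of the far one, then lay two bars on top, directly above and in line with the two bottom bars, every bar flat, square and set down gently, not dropped. Only when the tower is complete, start the blower by pressing the small key on the control box all the way down, letting it come up, and then pressing the large key all the way down; leave the other things on the bench where they are.

Things in the scene. Friction and masses are not known exactly. Their poses are not given: they have to be found in the camera images.
- stand: fixed dark steel plate 250 x 250 x 10 mm; a blue blower box (190 wide, 85 mm high, black grille) stands at its far side, 170 to 280 mm along +x. Origin: centre of the plate's underside, x towards the blower. Tower, bar centres in this frame, mm: bottom (0, +-60, 20) along x; second layer (+60, 0, 40), there already, and (-60, 0, 40), missing, along y; top (0, +-60, 60) along x
- base_a: bottom bar of the tower, at the stand's +y side: rectangular galvanised steel tube, 200 long x 40 wide x 20 high mm, 0.33 kg, lying flat; origin at its centre (10 mm above its underside), x along its length, z up. 
- base_b: bottom bar of the tower, at the stand's -y side: rectangular galvanised steel tube, 200 long x 40 wide x 20 high mm, 0.33 kg, lying flat; origin at its centre (10 mm above its underside), x along its length, z up. 
- mid_far: the one bar of the second layer already there, next to the blower and across the bottom bars: rectangular galvanised steel tube, 200 long x 40 wide x 20 high mm, 0.33 kg, lying flat; origin at its centre (10 mm above its underside), x along its length, z up. 
- bar_1: loose bar to be stacked (the three are alike), at first on the 3 mm thick black rubber mat, side by side with two others, roughly parallel, about 97 mm apart between centre lines: rectangular galvanised steel tube, 200 long x 40 wide x 20 high mm, 0.33 kg, lying flat; origin at its centre (10 mm above its underside), x along its length, z up. 
- bar_2: loose bar to be stacked (the three are alike), at first on the 3 mm thick black rubber mat, side by side with two others, roughly parallel, about 97 mm apart between centre lines: rectangular galvanised steel tube, 200 long x 40 wide x 20 high mm, 0.33 kg, lying flat; origin at its centre (10 mm above its underside), x along its length, z up. 
- bar_3: loose bar to be stacked (the three are alike), at first on the 3 mm thick black rubber mat, side by side with two others, roughly parallel, about 97 mm apart between centre lines: rectangular galvanised steel tube, 200 long x 40 wide x 20 high mm, 0.33 kg, lying flat; origin at its centre (10 mm above its underside), x along its length, z up. 
- key_small (a joint): travel of the small key: 0 up, 0.006 m fully down; spring return, about 5 N
- key_large (a joint): travel of the large key: 0 up, 0.006 m fully down; spring return, about 5 N
- key_small_top (a point): centre of the top face of the small round black key (20 mm diameter), pressed straight down; the keys stand 70 mm apart on a grey control box 150 x 75 mm, 31 mm high, fixed to the bench; either key may be the nearer one
- key_large_top (a point): centre of the top face of the large round black key (36 mm diameter), pressed straight down
- stub: bystander: short round tube standing on end, 48 mm diameter, 60 mm high; origin under its centre
- jar: bystander: jar, 56 mm diameter, 75 mm high, at the near end of the mat; origin under its centre
- disc: bystander: flat brown grinding disc, 100 mm diameter, 13 mm high, at the near end of the mat; origin under its centre
- brush: bystander: brush lying at the side of the bench
- wrench: bystander: wrench lying at the side of the bench
Mind the look-alikes: they are no part of the job. Leave any pink look-alike of the bar_1 alone.

How it is judged:
On the way, in this order (a step that is already met when the one before it is completed fails the run):
1. the missing second-layer bar lies in its place, released (((x of bar_1 in the frame of stand between -0.08 and -0.04 m and y of bar_1 in the frame of stand between -0.02 and 0.02 m and z of bar_1 in the frame of stand between 0.035 and 0.045 m and angle between the x axis of bar_1 and the y axis of stand, either way round below 0.17 rad) or (x of bar_2 in the frame of stand between -0.08 and -0.04 m and y of bar_2 in the frame of stand between -0.02 and 0.02 m and z of bar_2 in the frame of stand between 0.035 and 0.045 m and angle between the x axis of bar_2 and the y axis of stand, either way round below 0.17 rad) or (x of bar_3 in the frame of stand between -0.08 and -0.04 m and y of bar_3 in the frame of stand between -0.02 and 0.02 m and z of bar_3 in the frame of stand between 0.035 and 0.045 m and angle between the x axis of bar_3 and the y axis of stand, either way round below 0.17 rad)) and contact force between the fingers and bar_1 below 0.3 N and contact force between the fingers and bar_2 below 0.3 N and contact force between the fingers and bar_3 below 0.3 N), for 0.2 s.
2. two bars lie on top above the bottom bars, released: the tower is complete (all of step 1 and x of base_a in the frame of stand between -0.02 and 0.02 m and y of base_a in the frame of stand between 0.04 and 0.08 m and z of base_a in the frame of stand between 0.015 and 0.025 m and angle between the x axis of each of base_a, base_b and the x axis of stand, either way round below 0.17 rad and x of base_b in the frame of stand between -0.02 and 0.02 m and y of base_b in the frame of stand between -0.08 and -0.04 m and z of base_b in the frame of stand between 0.015 and 0.025 m and x of mid_far in the frame of stand between 0.04 and 0.08 m and y of mid_far in the frame of stand between -0.02 and 0.02 m and z of mid_far in the frame of stand between 0.035 and 0.045 m and angle between the x axis of mid_far and the y axis of stand, either way round below 0.17 rad and ((x of bar_1 in the frame of stand between -0.02 and 0.02 m and y of bar_1 in the frame of stand between 0.04 and 0.08 m and z of bar_1 in the frame of stand between 0.055 and 0.065 m and angle between the x axis of bar_1 and the x axis of stand, either way round below 0.17 rad) or (x of bar_2 in the frame of stand between -0.02 and 0.02 m and y of bar_2 in the frame of stand between 0.04 and 0.08 m and z of bar_2 in the frame of stand between 0.055 and 0.065 m and angle between the x axis of bar_2 and the x axis of stand, either way round below 0.17 rad) or (x of bar_3 in the frame of stand between -0.02 and 0.02 m and y of bar_3 in the frame of stand between 0.04 and 0.08 m and z of bar_3 in the frame of stand between 0.055 and 0.065 m and angle between the x axis of bar_3 and the x axis of stand, either way round below 0.17 rad)) and ((x of bar_1 in the frame of stand between -0.02 and 0.02 m and y of bar_1 in the frame of stand between -0.08 and -0.04 m and z of bar_1 in the frame of stand between 0.055 and 0.065 m and angle between the x axis of bar_1 and the x axis of stand, either way round below 0.17 rad) or (x of bar_2 in the frame of stand between -0.02 and 0.02 m and y of bar_2 in the frame of stand between -0.08 and -0.04 m and z of bar_2 in the frame of stand between 0.055 and 0.065 m and angle between the x axis of bar_2 and the x axis of stand, either way round below 0.17 rad) or (x of bar_3 in the frame of stand between -0.02 and 0.02 m and y of bar_3 in the frame of stand between -0.08 and -0.04 m and z of bar_3 in the frame of stand between 0.055 and 0.065 m and angle between the x axis of bar_3 and the x axis of stand, either way round below 0.17 rad))), for 0.2 s.
3. the small key is pressed down, the large one up (value of joint key_small above 0.0045 m and value of joint key_large below 0.0015 m), for 0.02 s.
4. then the large key is pressed down, the small one up (value of joint key_large above 0.0045 m and value of joint key_small below 0.0015 m), for 0.02 s.
At the end, for the whole second after the job is handed in: all six bars are in the tower at rest: each bar's centre within 20 mm of its place along and across and 5 mm in height, within 0.17 rad (10 degrees) of its direction; both keys are up again (x of base_a in the frame of stand between -0.02 and 0.02 m and y of base_a in the frame of stand between 0.04 and 0.08 m and z of base_a in the frame of stand between 0.015 and 0.025 m and angle between the x axis of each of base_a, base_b and the x axis of stand, either way round below 0.17 rad and x of base_b in the frame of stand between -0.02 and 0.02 m and y of base_b in the frame of stand between -0.08 and -0.04 m and z of base_b in the frame of stand between 0.015 and 0.025 m and x of mid_far in the frame of stand between 0.04 and 0.08 m and y of mid_far in the frame of stand between -0.02 and 0.02 m and z of mid_far in the frame of stand between 0.035 and 0.045 m and angle between the x axis of mid_far and the y axis of stand, either way round below 0.17 rad and ((x of bar_1 in the frame of stand between -0.08 and -0.04 m and y of bar_1 in the frame of stand between -0.02 and 0.02 m and z of bar_1 in the frame of stand between 0.035 and 0.045 m and angle between the x axis of bar_1 and the y axis of stand, either way round below 0.17 rad) or (x of bar_2 in the frame of stand between -0.08 and -0.04 m and y of bar_2 in the frame of stand between -0.02 and 0.02 m and z of bar_2 in the frame of stand between 0.035 and 0.045 m and angle between the x axis of bar_2 and the y axis of stand, either way round below 0.17 rad) or (x of bar_3 in the frame of stand between -0.08 and -0.04 m and y of bar_3 in the frame of stand between -0.02 and 0.02 m and z of bar_3 in the frame of stand between 0.035 and 0.045 m and angle between the x axis of bar_3 and the y axis of stand, either way round below 0.17 rad)) and ((x of bar_1 in the frame of stand between -0.02 and 0.02 m and y of bar_1 in the frame of stand between 0.04 and 0.08 m and z of bar_1 in the frame of stand between 0.055 and 0.065 m and angle between the x axis of bar_1 and the x axis of stand, either way round below 0.17 rad) or (x of bar_2 in the frame of stand between -0.02 and 0.02 m and y of bar_2 in the frame of stand between 0.04 and 0.08 m and z of bar_2 in the frame of stand between 0.055 and 0.065 m and angle between the x axis of bar_2 and the x axis of stand, either way round below 0.17 rad) or (x of bar_3 in the frame of stand between -0.02 and 0.02 m and y of bar_3 in the frame of stand between 0.04 and 0.08 m and z of bar_3 in the frame of stand between 0.055 and 0.065 m and angle between the x axis of bar_3 and the x axis of stand, either way round below 0.17 rad)) and ((x of bar_1 in the frame of stand between -0.02 and 0.02 m and y of bar_1 in the frame of stand between -0.08 and -0.04 m and z of bar_1 in the frame of stand between 0.055 and 0.065 m and angle between the x axis of bar_1 and the x axis of stand, either way round below 0.17 rad) or (x of bar_2 in the frame of stand between -0.02 and 0.02 m and y of bar_2 in the frame of stand between -0.08 and -0.04 m and z of bar_2 in the frame of stand between 0.055 and 0.065 m and angle between the x axis of bar_2 and the x axis of stand, either way round below 0.17 rad) or (x of bar_3 in the frame of stand between -0.02 and 0.02 m and y of bar_3 in the frame of stand between -0.08 and -0.04 m and z of bar_3 in the frame of stand between 0.055 and 0.065 m and angle between the x axis of bar_3 and the x axis of stand, either way round below 0.17 rad)) and linear speed of each of bar_1, bar_2, bar_3 below 0.02 m/s and value of joint each of key_small, key_large below 0.002 m); the robot touches nothing.
It fails at once if a key is pressed (beyond 3 mm) while the tower is not complete (value of joint any of key_small, key_large above 0.003 m and not ((x of base_a in the frame of stand between -0.02 and 0.02 m and y of base_a in the frame of stand between 0.04 and 0.08 m and z of base_a in the frame of stand between 0.015 and 0.025 m and angle between the x axis of base_a and the x axis of stand, either way round below 0.17 rad) and (x of base_b in the frame of stand between -0.02 and 0.02 m and y of base_b in the frame of stand between -0.08 and -0.04 m and z of base_b in the frame of stand between 0.015 and 0.025 m and angle between the x axis of base_b and the x axis of stand, either way round below 0.17 rad) and (x of mid_far in the frame of stand between 0.04 and 0.08 m and y of mid_far in the frame of stand between -0.02 and 0.02 m and z of mid_far in the frame of stand between 0.035 and 0.045 m and angle between the x axis of mid_far and the y axis of stand, either way round below 0.17 rad) and ((x of bar_1 in the frame of stand between -0.08 and -0.04 m and y of bar_1 in the frame of stand between -0.02 and 0.02 m and z of bar_1 in the frame of stand between 0.035 and 0.045 m and angle between the x axis of bar_1 and the y axis of stand, either way round below 0.17 rad) or (x of bar_2 in the frame of stand between -0.08 and -0.04 m and y of bar_2 in the frame of stand between -0.02 and 0.02 m and z of bar_2 in the frame of stand between 0.035 and 0.045 m and angle between the x axis of bar_2 and the y axis of stand, either way round below 0.17 rad) or (x of bar_3 in the frame of stand between -0.08 and -0.04 m and y of bar_3 in the frame of stand between -0.02 and 0.02 m and z of bar_3 in the frame of stand between 0.035 and 0.045 m and angle between the x axis of bar_3 and the y axis of stand, either way round below 0.17 rad)) and ((x of bar_1 in the frame of stand between -0.02 and 0.02 m and y of bar_1 in the frame of stand between 0.04 and 0.08 m and z of bar_1 in the frame of stand between 0.055 and 0.065 m and angle between the x axis of bar_1 and the x axis of stand, either way round below 0.17 rad) or (x of bar_2 in the frame of stand between -0.02 and 0.02 m and y of bar_2 in the frame of stand between 0.04 and 0.08 m and z of bar_2 in the frame of stand between 0.055 and 0.065 m and angle between the x axis of bar_2 and the x axis of stand, either way round below 0.17 rad) or (x of bar_3 in the frame of stand between -0.02 and 0.02 m and y of bar_3 in the frame of stand between 0.04 and 0.08 m and z of bar_3 in the frame of stand between 0.055 and 0.065 m and angle between the x axis of bar_3 and the x axis of stand, either way round below 0.17 rad)) and ((x of bar_1 in the frame of stand between -0.02 and 0.02 m and y of bar_1 in the frame of stand between -0.08 and -0.04 m and z of bar_1 in the frame of stand between 0.055 and 0.065 m and angle between the x axis of bar_1 and the x axis of stand, either way round below 0.17 rad) or (x of bar_2 in the frame of stand between -0.02 and 0.02 m and y of bar_2 in the frame of stand between -0.08 and -0.04 m and z of bar_2 in the frame of stand between 0.055 and 0.065 m and angle between the x axis of bar_2 and the x axis of stand, either way round below 0.17 rad) or (x of bar_3 in the frame of stand between -0.02 and 0.02 m and y of bar_3 in the frame of stand between -0.08 and -0.04 m and z of bar_3 in the frame of stand between 0.055 and 0.065 m and angle between the x axis of bar_3 and the x axis of stand, either way round below 0.17 rad)))).
It fails at once if both keys are pressed at once (value of joint each of key_small, key_large above 0.003 m).
It fails at once if a bar is dropped: it falls faster than 0.5 m/s (some 13 mm of free fall) with no finger touching it ((linear speed of bar_1 above 0.5 m/s and contact force between the fingers and bar_1 below 0.05 N) or (linear speed of bar_2 above 0.5 m/s and contact force between the fingers and bar_2 below 0.05 N) or (linear speed of bar_3 above 0.5 m/s and contact force between the fingers and bar_3 below 0.05 N)).
It fails at once if a bystander is moved more than 30 mm (distance of any of stub, jar, disc, brush, wrench from where it was at the start of the episode above 0.03 m).
It also fails if it takes over 72 s, if anything falls off the work surface, if the arm or the gripper's body presses on something with over 40 N, if the wrist force passes 120 N, or if a joint passes its speed limit or range.

### The arm

A 6-joint arm with a two-finger parallel gripper is mounted at the origin on the work surface. World frame = base frame: x ahead of the robot, y to its left, z up, the work surface at z = 0. Lengths are in m, angles in rad, forces in N, time in s.
With the tool pointing down it reaches from about 0.35 to 0.85 m from the base axis. Payload 8.1 kg.
Tool frame: the origin (TCP) lies on the centre line of the jaws, within the pads' length; the fingertips stand 17 mm ahead of it and the grasp point (between the pads) lies 2 mm behind it; x points along the fingers, z is the direction in which the jaws open and shut, and the axes are right-handed (so a half turn about x gives the same grasp; the last joint's range is limited). The gripper opens to 93 mm and grips with 3 to 60 N. Pads are 15 mm wide; open, the fingers measure 128 mm over their backs; the gripper's body (75 mm by 188 mm) begins 65 mm behind the grasp point.
Start: joints at [-1.338, 0.13, 1.488, -0, 1.523, -0.085], TCP at [0.188, -0.57, 0.236] pointing down, gripper open.
Joint ranges: [-2.96, 2.96], [-0.89, 2.26], [0.02, 2.5], [-1.34, 4.48], [0, 2.73], [-2.66, 2.66]. Speed limits (rad/s): [2.39, 2.39, 2.79, 3.14, 3.14, 3.14].

### API

Orientations are given as a rotation vector (axis times angle).
In Python, from plant import telemetry, optics, workorder gives the robot as it stands.
- The arm moves only by the shell command python3 -m inch 'ROWS' [FORCE]. ROWS is JSON, a list that holds one entry, the list of rows, each a list of 7 numbers: the shift along the tool's x, y, z in m, then the turn, a rotation vector about the tool's x, y, z in rad, then the opening, from 0 (shut) to 1 (fully open). In form: [[[tx, ty, tz, ax, ay, az, grip], ...]]. A call has 1 to 20 rows; each row shifts and turns the pose as measured when the row begins, along the tool's axes as they then stand; what a row does not reach is not made up. A row lasts 1/10 s, in which the tool goes at most 50 mm and 8.59 degrees, less where a joint would pass 70% of its speed; a pose out of reach is approached as far as the arm can. A call is refused whole if a number of a shift passes 0.05 or a number of a turn 0.15, either way. A call with a gripper value outside its range is refused whole. The fingers move at their own pace and stop on an object; FORCE is the grip in N (left out, the last holds). Time passes only in rows, so rows that do not move let the fingers close. It gives the time, the measured TCP pose, the force and the opening at its end, in the units of the state.
- telemetry.read_state(): the state, without advancing time (a new reading comes with each control period).
- optics.read_camera(name): name is "side" or "top" or "wrist"; returns a dict with "frame" (420x560x3 uint8, blue, green, red), "fx", "fy", "cx", "cy" (pixels), "rvec" (rotation vector, rad) and "tvec" (3), from world to camera coordinates, as OpenCV has them. Camera axes: x right, y down, z forward; pixel columns grow to the right and rows downward; lengths in m; the calibration is good to about 2 mm. A picture is of the moment at which its call begins. There is no depth.
- workorder.close_job(): hands the job in, once; it reports no verdict.
The state is a dict: "t": time; "q": joint angles; "dq": joint speeds; "joint_torque": joint torques, N m; "tool_pos": TCP position; "orientation": TCP orientation; "force": force on the tool from outside, world axes, zero at the start; "wrist_torque": the same for the moment, N m; "opening": finger opening in m.
Only numpy, scipy, OpenCV 4.12 (cv2) and the standard library are available. Lean on these libraries where they do the work, as an engineer would, in place of code of your own. Each camera call takes 0.05 s, during which the arm holds its last target. There are 200 camera calls.

## Working session

There is one attempt and no reset: what is moved stays moved. The work goes in short steps, Python scripts to look and compute and a shell command to move; the robot and the scene stay as the last step left them, time stands still between calls to the robot, and variables do not carry over. Pictures are saved under pics/ and viewed, on a budget of 10 in all, crops included, one or two more only if the job needs it, and the job is handed in when it is done.

```bash
mkdir -p pics; ls
python3 - <<'E'
from plant import telemetry, optics
import cv2, numpy as np
print(telemetry.read_state())
for n in ("top","side","wrist"):
    c=optics.read_camera(n); cv2.imwrite(f"pics/{n}0.png",c["frame"])
    R=cv2.Rodrigues(np.array(c["rvec"]))[0]; print(n,c["fx"],c["cx"],c["cy"],R.round(3).tolist(),(-R.T@np.array(c["tvec"])).round(3))
E
```

```text
pics
{'t': 0.0, 'q': array([-1.33841508e+00,  1.31116330e-01,  1.48929463e+00,  3.50635619e-05,
        1.52298940e+00, -8.53943821e-02]), 'dq': array([-0.00236149,  0.00019173, -0.00032721,  0.0007078 ,  0.00149152,
        0.00148462]), 'joint_torque': array([-2.31836413e-03, -5.59851766e+01, -4.91755664e+01,  7.66095263e-02,
        3.57118074e-02, -1.51521290e-04]), 'tool_pos': array([ 0.18738435, -0.56942073,  0.23460577]), 'orientation': array([ 0.97319164,  1.34431966, -0.97118954]), 'force': array([0.20802118, 0.82350171, 0.49935039]), 'wrist_torque': array([-0.01650027, -0.02701926, -0.04766196]), 'opening': 0.09301572638629384}
top 526.2655626885011 266.19816252365877 210.00002734307247 [[0.009, -1.0, -0.005], [-0.996, -0.008, -0.087], [0.087, 0.006, -0.996]] [ 0.319 -0.009  1.673]
side 399.88827941581235 284.17201824833364 206.8715300106199 [[-0.968, -0.249, -0.013], [-0.15, 0.623, -0.768], [0.2, -0.741, -0.641]] [0.24  0.825 0.812]
wrist 356.00468461689997 285.75227137136477 210.1335860120738 [[0.313, -0.95, -0.0], [-0.916, -0.302, 0.263], [-0.25, -0.082, -0.965]] [ 0.257 -0.546  0.384]
```

View pics/top0.png

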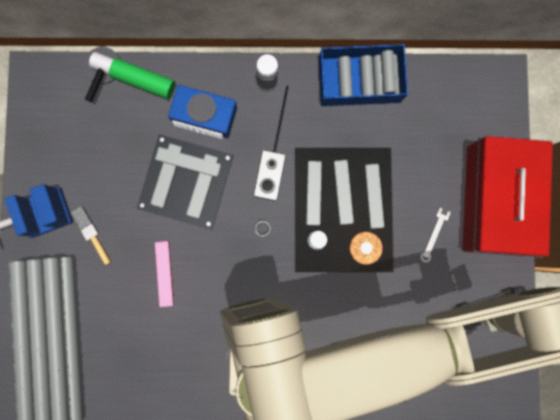

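View pics/side0.png

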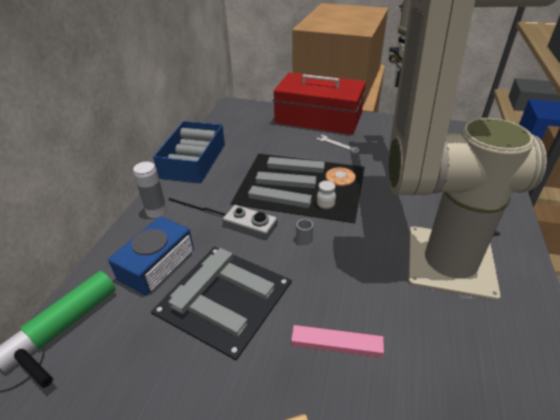

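The top view shows these candidates:
- **Three grey bars on the black mat:** (314,193), (344,192) and (375,196). These match the description, so I choose them.
- **Pink look-alike:** (164,273).
- **Bars in the blue bin:** around (365,73).
- **Pipes:** (45,340).
- **Tower bars:** (163,184), (200,196) and (188,160).

The control box has its small key at (271,163) and its large key, the nearer one, at (267,185). The stub is at (263,229), the jar at (318,240) and the disc at (366,248). Next I measure by segmentation.

```bash
cat > h.py <<'E'
from plant import telemetry, optics
import cv2, numpy as np
from scipy.spatial.transform import Rotation as Ro
def cam(n):
    c=optics.read_camera(n); c["R"]=cv2.Rodrigues(np.array(c["rvec"],float))[0]; c["t"]=np.array(c["tvec"],float).ravel()
    c["o"]=-c["R"].T@c["t"]; return c
def ray(c,p): return c["R"].T@np.array([(p[0]-c["cx"])/c["fx"],(p[1]-c["cy"])/c["fy"],1])
def onz(c,p,z):
    d=ray(c,p); return c["o"]+d*(z-c["o"][2])/d[2]
def proj(c,X):
    v=c["R"]@np.array(X,float)+c["t"]; return np.array([c["fx"]*v[0]/v[2]+c["cx"],c["fy"]*v[1]/v[2]+c["cy"]])
def tri(c1,p1,c2,p2):
    d1,d2=ray(c1,p1),ray(c2,p2); s=np.linalg.lstsq(np.c_[d1,-d2],c2["o"]-c1["o"],rcond=None)[0]
    a,b=c1["o"]+s[0]*d1,c2["o"]+s[1]*d2; return (a+b)/2,np.linalg.norm(a-b)
def blobs(c,roi,lo,hi=256,amin=10,amax=1e5,sat=60):
    x0,y0,x1,y1=roi; im=cv2.resize(c["frame"][y0:y1,x0:x1],None,fx=4,fy=4,interpolation=cv2.INTER_CUBIC)
    g=im.max(2).astype(int); m=((g>=lo)&(g<hi)&(g-im.min(2)<sat)).astype(np.uint8)
    out=[]
    for k in cv2.findContours(m,cv2.RETR_EXTERNAL,cv2.CHAIN_APPROX_NONE)[0]:
        a=cv2.contourArea(k)/16
        if amin<a<amax: out.append((a,(k.reshape(-1,2)+.5)/4-.5+[x0,y0]))
    return out
E
python3 - <<'E'
from h import *
t=cam("top"); s=cam("side")
def rect(c,k,z):
    w=np.array([onz(c,p,z)[:2] for p in k],np.float32)*1000
    (cx,cy),(a,b),th=cv2.minAreaRect(w)
    if a<b: a,b,th=b,a,th+90
    return np.round([cx,cy,a,b,(th+90)%180-90],1)
for a,k in blobs(t,(297,150,390,232),90,amin=300): print("matbar top",round(a),rect(t,k,.023))
for a,k in blobs(s,(235,150,365,215),90,amin=150): print("matbar side",round(a),rect(s,k,.023),k.mean(0).round(1))
for a,k in blobs(t,(135,130,240,230),90,amin=3): print("stand",round(a),k.mean(0).round(1),rect(t,k,.01))
for a,k in blobs(t,(250,145,290,205),120,amin=20): print("box",round(a),rect(t,k,.031))
A=cv2.resize(t["frame"][125:235,130:300],None,fx=4.7,fy=4.7,interpolation=cv2.INTER_CUBIC)[:516]
cv2.imwrite("pics/c1.png",A)
B=cv2.resize(s["frame"][145:345,150:370],None,fx=3,fy=3,interpolation=cv2.INTER_CUBIC); cv2.imwrite("pics/c2.png",B)
E
```

```text
matbar top 933 [ 511.7 -340.1  207.1   46.9    4.5]
matbar top 934 [ 519.6 -149.   207.1   47.    -1.3]
matbar top 936 [ 523.1 -242.8  207.5   47.2    5.4]
matbar side 166 [596.2 -49.7  75.2  48.7  13.6] [244.6 210.4]
matbar side 534 [ 515.2 -146.7  205.1   45.9   -1.3] [280.2 194.3]
matbar side 464 [ 519.5 -239.8  202.9   47.1    5.3] [285.9 177.4]
matbar side 855 [ 362.2 -234.3  232.1  104.5   71.5] [333.4 185.2]
matbar side 1451 [ 508.4 -350.   458.5  143.1   13.3] [291.1 157.1]
stand 10376 [187.9 178.6] [561.  255.2 338.8 321.3 -89.5]
box 1181 [574.4  -8.5 154.1  80.6 -10.6]
```

View pics/c1.png

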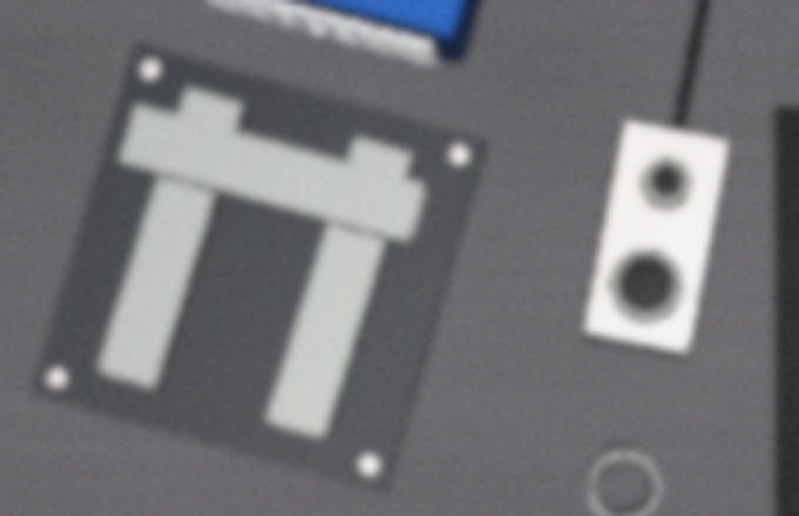

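View pics/c2.png

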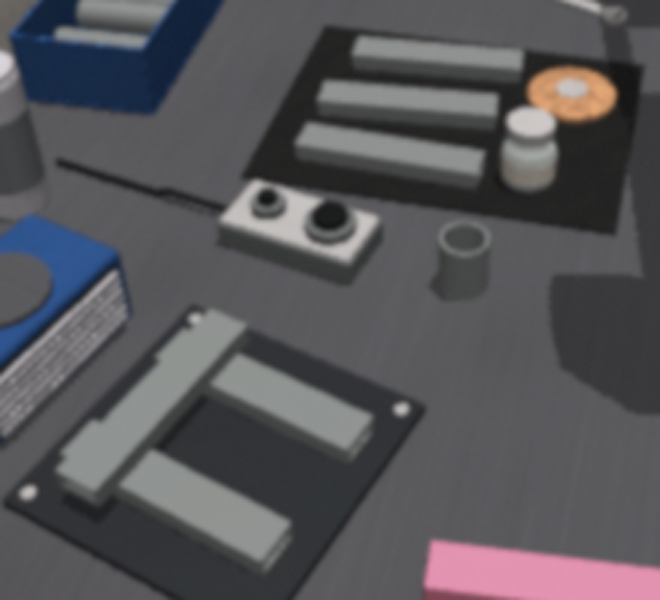

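Crop c1 shows the four plate bolts at (149,69), (459,154), (369,464) and (57,378). The keys are at (666,182) for the small one and (647,284) for the large one. Crop c2 shows the same things from the side, and the three mat bars are plain grey and clearly separate from the bin. Next I triangulate.

Run:
```python
from h import *
t=cam("top"); s=cam("side")
T=lambda u,v:np.array([(u+.5)/4.7-.5+130,(v+.5)/4.7-.5+125]); S=lambda u,v:np.array([(u+.5)/3-.5+150,(v+.5)/3-.5+145])
for n,a,b in [("boltFL",T(149,69),S(28,492)),("boltFR",T(459,154),S(196,319)),("boltNR",T(369,464),S(401,409)),("small",T(666,182),S(268,197)),("large",T(647,284),S(330,213)),("stubtop",T(625,486),S(465,238)),
  ("baseR near-right corner top",T(326,438),S(352,446)),("baseR near-left",T(266,422),S(288,522)),("midfar R far",T(427,183),S(210,312)),("midfar R near",T(411,241),S(246,328)),("midfar L near",T(120,162),S(88,492))]:
    X,e=tri(t,a,s,b); print(n,(X*1000).round(1),round(e*1000,1))
P=[onz(t,T(*p),.010)[:2]*1000 for p in [(149,69),(459,154),(369,464),(57,378)]]
print(np.round(P,1)); c=np.mean(P,0); d=(P[0]+P[1]-P[2]-P[3])/2; d2=(P[0]+P[3]-P[1]-P[2])/2
print("stand",c.round(1),np.degrees(np.arctan2(d[1],d[0])).round(2),np.degrees(np.arctan2(d2[1],d2[0])).round(2)-90,np.linalg.norm(d),np.linalg.norm(d2))
for a,k in blobs(t,(135,130,240,230),140,amin=3): print(round(a),k.mean(0).round(1))
C=[onz(t,T(*p),.03)[:2]*1000 for p in [(97,374),(156,388)]];print(np.round(C,1))
# small crop key heights: mat bars by corner triangulation
for a,k in blobs(t,(297,150,390,232),110,amin=300):
    b=cv2.boxPoints(cv2.minAreaRect(k.astype(np.float32))); print("bar px",b.round(1).tolist())
```

```text
boltFL [688.3 338.7   9.7] 2.1
boltFR [630.7 125.9   8.4] 3.5
boltNR [419.  183.6   8.6] 2.5
small [606.3 -15.1  45.1] 3.0
large [537.7  -3.   48.4] 2.1
stubtop [402.3  10.2  56.5] 4.1
baseR near-right corner top [445.4 217.1  -9.2] 13.4
baseR near-left [473.2 269.9 -54.9] 41.9
midfar R far [605.  144.3  42.3] 2.7
midfar R near [566.5 154.5  41.7] 1.5
midfar L near [619.7 349.8  47.1] 3.6
[[689.3 339.1]
 [632.1 126.3]
 [420.2 183.7]
 [476.6 395.9]]
stand [554.5 261.2] -15.05 -14.959999999999994 219.86664867843794 219.99041470380322
19 [208.1 223.5]
15 [141.7 204.9]
16 [227.2 157.5]
2118 [183.5 177.9]
14 [161.5 139.3]
123 [206.3 132.4]
[[477.6 364.3]
 [468.5 324.6]]
bar px [[364.3999938964844, 164.10000610351562], [378.6000061035156, 162.8000030517578], [384.29998779296875, 227.3000030517578], [370.1000061035156, 228.60000610351562]]
bar px [[305.79998779296875, 224.8000030517578], [307.5, 160.1999969482422], [321.6000061035156, 160.60000610351562], [320.0, 225.1999969482422]]
bar px [[333.29998779296875, 160.3000030517578], [347.3999938964844, 158.89999389648438], [353.6000061035156, 223.3000030517578], [339.5, 224.6999969482422]]
```

```bash
cat > go.py <<'E'
import sys; from h import *
# usage: go.py x y z baryaw_deg : shifts in mm/deg in tool axes, turn first, then shift
x,y,z,a=map(float,sys.argv[1:5]); st=telemetry.read_state(); R=Ro.from_rotvec(st["orientation"]).as_matrix()
c,s=np.cos(np.radians(a)),np.sin(np.radians(a)); best=None
for sg in (1,-1):
    zt=sg*np.array([-s,c,0]); xt=np.array([0,0,-1.]); D=np.c_[xt,np.cross(zt,xt),zt]
    w=Ro.from_matrix(R.T@D).as_rotvec(); d=D.T@(np.array([x,y,z])/1000-st["tool_pos"])
    print("turn rad",w.round(3),"then shift mm",(d*1000).round(1),"q6 now",st["q"][5].round(2))
print("t",round(st["t"],2),"tcp",(st["tool_pos"]*1000).round(1),"force",st["force"].round(1),"open",round(st["opening"],4),"q",st["q"].round(2),"toolz",R[:,2].round(3))
E
python3 go.py 520 -148 200 -1.3
python3 - <<'E'
import numpy as np
a=np.radians(-15); c=np.array([554.5,261.2]); R=np.array([[np.cos(a),-np.sin(a)],[np.sin(a),np.cos(a)]])
for p in [(-60,0),(0,60),(0,-60)]: print(p,(c+R@p).round(1))
E
```

```text
turn rad [-2.801e+00 -0.000e+00 -1.000e-03] then shift mm [  35.4 -322.9  429.3] q6 now -0.09
turn rad [ 0.34 -0.    0.  ] then shift mm [  35.4  322.9 -429.3] q6 now -0.09
t 0.35 tcp [ 187.5 -569.8  235.4] force [0.7 0.1 0.1] open 0.0933 q [-1.34  0.13  1.49 -0.    1.52 -0.09] toolz [ 0.312 -0.95  -0.   ]
(-60, 0) [496.5 276.7]
(0, 60) [570.  319.2]
(0, -60) [539.  203.2]
```

```bash
python3 -m inch '[[[0,0,0,0.113,0,0,0.9],[0,0,0,0.113,0,0,0.9],[0,0,0,0.113,0,0,0.9],[0,0.029,-0.039,0,0,0,0.9],[0,0.029,-0.039,0,0,0,0.9],[0,0.029,-0.039,0,0,0,0.9],[0,0.029,-0.039,0,0,0,0.9],[0,0.029,-0.039,0,0,0,0.9],[0,0.029,-0.039,0,0,0,0.9],[0,0.029,-0.039,0,0,0,0.9],[0,0.029,-0.039,0,0,0,0.9],[0,0.029,-0.039,0,0,0,0.9],[0,0.029,-0.039,0,0,0,0.9],[0,0.029,-0.039,0,0,0,0.9],[0.02,0,0,0,0,0,0.9],[0,0,0,0,0,0,0.9]]]' 20; python3 go.py 520 -148 120 -1.3
python3 - <<'E'
from h import *
w=cam("wrist"); cv2.imwrite("pics/w1.png",w["frame"])
for b in [(520,-148,-1.3),(523,-242,5.4)]:
    a=np.radians(b[2])
    print([proj(w,np.array([b[0]+u*100*np.cos(a)-v*20*np.sin(a),b[1]+u*100*np.sin(a)+v*20*np.cos(a),23])/1000).round(0).tolist() for u,v in((1,1),(1,-1),(-1,-1),(-1,1))])
E
```

```text
t: 1.95
tool_pos: [0.5315, -0.1386, 0.2153]
orientation: [1.239, 1.187, -1.235]
force: [-0.9, -0.7, -1.3]
opening: 0.0837
turn rad [ 3.125e+00 -7.000e-03 -2.000e-03] then shift mm [95.3 11.3 -9.6] q6 now 1.26
turn rad [-0.016  0.001 -0.004] then shift mm [ 95.3 -11.3   9.6] q6 now 1.26
t 1.95 tcp [ 531.5 -138.6  215.3] force [-0.9 -0.7 -1.3] open 0.0837 q [-0.35 -0.    1.66  0.    1.48  1.26] toolz [-0.039 -0.999  0.001]
[[273.0, 97.0], [316.0, 96.0], [315.0, 294.0], [277.0, 294.0]]
[[363.0, 93.0], [406.0, 87.0], [415.0, 285.0], [377.0, 290.0]]
```

View pics/w1.png

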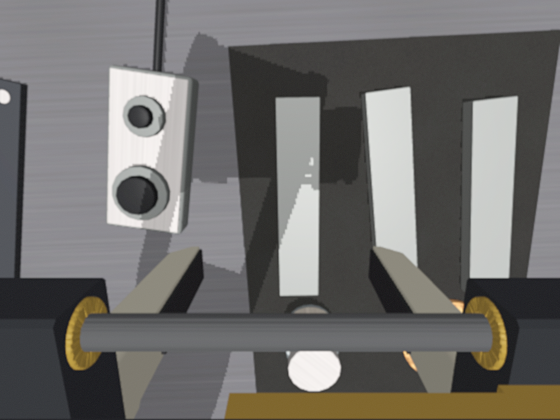

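The wrist view shows bar C's top face with corners at (276,97), (320,97), (319,296) and (279,296). That is within 4 px of the prediction, which puts y at about -151. Next I descend and grasp.

```bash
python3 -m inch '[[[0.03,-0.011,0.012,-0.016,0,0,0.9],[0.04,0,0,0,0,0,0.9],[0.04,0,0,0,0,0,0.9],[0.02,0,0,0,0,0,0.9],[0,0,0,0,0,0,0.9]]]' 25; python3 go.py 519.5 -151 25 -1.3
```

```text
t: 2.5
tool_pos: [0.524, -0.1577, 0.0915]
orientation: [1.234, 1.177, -1.221]
force: [-0.1, 0.0, -0.6]
opening: 0.0836
turn rad [ 3.135 -0.028 -0.01 ] then shift mm [66.5  4.6  6.6] q6 now 1.21
turn rad [-0.007  0.006 -0.018] then shift mm [66.5 -4.6 -6.6] q6 now 1.21
t 2.5 tcp [ 524.  -157.7   91.5] force [-0.1  0.  -0.6] open 0.0836 q [-0.39  0.09  1.8   0.    1.23  1.21] toolz [-0.029 -1.     0.006]
```

```bash
python3 -m inch '[[[0.02,-0.0045,-0.006,-0.007,0.006,-0.018,0.9],[0,0,0,0,0,0,0.9],[0.015,0,0,0,0,0,0.9],[0,0,0,0,0,0,0.9]]]' 25; python3 go.py 519.5 -151 25 -1.3
```

```text
t: 2.9
tool_pos: [0.5228, -0.1561, 0.0624]
orientation: [1.23, 1.189, -1.225]
force: [-0.6, -0.1, -0.6]
opening: 0.0837
turn rad [ 3.137 -0.012 -0.005] then shift mm [37.4  3.4  5. ] q6 now 1.21
turn rad [-0.004  0.003 -0.007] then shift mm [37.4 -3.4 -5. ] q6 now 1.21
t 2.9 tcp [ 522.8 -156.1   62.4] force [-0.6 -0.1 -0.6] open 0.0837 q [-0.38  0.13  1.82 -0.    1.19  1.21] toolz [-0.027 -1.     0.003]
```

```bash
python3 -m inch '[[[0.015,-0.004,-0.005,-0.004,0.003,-0.007,0.9],[0.012,-0.002,-0.003,0,0,-0.004,0.9],[0.01,-0.001,-0.002,0,0,0,0.9],[0.003,0,0,0,0,0,0.9],[0,0,0,0,0,0,0.9]]]' 25; python3 go.py 519.5 -151 25 -1.3
```

```text
t: 3.4
tool_pos: [0.517, -0.1458, 0.0211]
orientation: [1.224, 1.198, -1.227]
force: [0.3, 0.7, -0.3]
opening: 0.0837
turn rad [-3.142e+00 -2.000e-03  2.000e-03] then shift mm [-3.9 -2.6 -5.1] q6 now 1.23
turn rad [0.    0.001 0.001] then shift mm [-3.9  2.6  5.1] q6 now 1.23
t 3.4 tcp [ 517.  -145.8   21.1] force [ 0.3  0.7 -0.3] open 0.0837 q [-0.37  0.18  1.85 -0.    1.11  1.23] toolz [-0.023 -1.     0.001]
```

```bash
python3 -m inch '[[[-0.003,0.002,0.005,0,0,0,0.9],[0,0,0,0,0,0,0.7],[0,0,0,0,0,0,0.3],[0,0,0,0,0,0,0.3],[0,0,0,0,0,0,0.3],[0,0,0,0,0,0,0.3],[0,0,0,0,0,0,0.3],[0,0,0,0,0,0,0.3]]]' 30; python3 go.py 519.5 -151 25 -1.3
```

```text
t: 4.2
tool_pos: [0.5204, -0.1518, 0.026]
orientation: [1.225, 1.196, -1.226]
force: [-0.2, -0.4, -0.5]
opening: 0.0397
turn rad [ 3.142e+00 -2.000e-03 -3.000e-03] then shift mm [1.  0.9 0.8] q6 now 1.22
turn rad [-0.     0.002 -0.001] then shift mm [ 1.  -0.9 -0.8] q6 now 1.22
t 4.2 tcp [ 520.4 -151.8   26. ] force [-0.2 -0.4 -0.5] open 0.0397 q [-0.38  0.18  1.84 -0.    1.12  1.22] toolz [-0.023 -1.     0.002]
```

```bash
python3 -m inch '[[[-0.02,0,0,0,0,0,0.2],[-0.04,0,0,0,0,0,0.2],[-0.045,0,0,0,0,0,0.2],[-0.035,0,0,-0.1,0,0,0.2],[0,0,0,-0.14,0,0,0.2],[0,0,0,-0.14,0,0,0.2],[0,0,0,-0.14,0,0,0.2],[0,0,0,-0.14,0,0,0.2],[0,0,0,-0.14,0,0,0.2],[0,0,0,-0.14,0,0,0.2],[0,0,0,-0.14,0,0,0.2],[0,0,0,-0.14,0,0,0.2],[0,0,0,-0.11,0,0,0.2],[0,0,0,0,0,0,0.2]]]' 40; python3 go.py 496.5 276.7 160 75
```

```text
t: 5.6
tool_pos: [0.5109, -0.1479, 0.1591]
orientation: [0.167, 1.587, -0.161]
force: [-0.5, -0.3, -4.4]
opening: 0.0396
turn rad [-3.088e+00  1.000e-03 -3.500e-02] then shift mm [  -0.9 -406.4  123.8] q6 now -0.17
turn rad [ 0.053 -0.022 -0.001] then shift mm [  -0.9  406.4 -123.8] q6 now -0.17
t 5.6 tcp [ 510.9 -147.9  159.1] force [-0.5 -0.3 -4.4] open 0.0396 q [-0.38  0.02  1.75 -0.    1.4  -0.17] toolz [ 0.978 -0.207 -0.022]
```

```bash
python3 -m inch '[[[0,0.02,-0.006,0.03,-0.01,0,0.2],[0,0.04,-0.0122,0.02,-0.01,0,0.2],[0,0.04,-0.0122,0,0,0,0.2],[0,0.04,-0.0122,0,0,0,0.2],[0,0.04,-0.0122,0,0,0,0.2],[0,0.04,-0.0122,0,0,0,0.2],[0,0.04,-0.0122,0,0,0,0.2],[0,0.04,-0.0122,0,0,0,0.2],[0,0.04,-0.0122,0,0,0,0.2],[0,0.03,-0.01,0,0,0,0.2],[0,0.015,-0.005,0,0,0,0.2],[0,0,0,0,0,0,0.2],[0,0,0,0,0,0,0.2]]]' 40; python3 go.py 496.5 276.7 70 75
```

```text
t: 6.9
tool_pos: [0.495, 0.2692, 0.1522]
orientation: [0.243, 1.569, -0.248]
force: [0.7, -0.1, -4.8]
opening: 0.0399
turn rad [3.091 0.007 0.018] then shift mm [82.2 -7.6  0.5] q6 now 0.72
turn rad [-0.051 -0.012  0.004] then shift mm [82.2  7.6 -0.5] q6 now 0.72
t 6.9 tcp [495.  269.2 152.2] force [ 0.7 -0.1 -4.8] open 0.0399 q [0.4  0.1  1.68 0.   1.38 0.72] toolz [ 0.952 -0.307 -0.011]
```

```bash
python3 -m inch '[[[0.03,0.006,0,-0.04,-0.01,0.004,0.2],[0.03,0.002,0,-0.01,-0.003,0,0.2],[0.015,0,0,0,0,0,0.2],[0,0,0,0,0,0,0.2]]]' 40; python3 go.py 496.5 276.7 55 75
python3 - <<'E'
from h import *
t=cam("top"); s=cam("side")
for c,n,r in((t,"t2",(130,125,250,235)),(s,"s2",(150,225,300,360))):
    x0,y0,x1,y1=r; cv2.imwrite(f"pics/{n}.png",cv2.resize(c["frame"][y0:y1,x0:x1],(480,int(480*(y1-y0)/(x1-x0))),interpolation=cv2.INTER_CUBIC))
a,b=cv2.imread("pics/t2.png"),cv2.imread("pics/s2.png"); h=min(a.shape[0],b.shape[0]); cv2.imwrite("pics/ts2.png",cv2.resize(np.hstack([a[:h],b[:h]]),(800,int(h*800/960))))
E
```

```text
t: 7.3
tool_pos: [0.4983, 0.2734, 0.0758]
orientation: [0.211, 1.557, -0.213]
force: [-0.3, -0.2, -5.5]
opening: 0.0396
turn rad [ 3.133e+00  1.000e-03 -5.000e-03] then shift mm [20.8 -2.7  2.6] q6 now 0.68
turn rad [-0.008  0.003  0.001] then shift mm [20.8  2.7 -2.6] q6 now 0.68
t 7.3 tcp [498.3 273.4  75.8] force [-0.3 -0.2 -5.5] open 0.0396 q [ 0.41  0.18  1.74 -0.    1.22  0.68] toolz [ 0.964 -0.267  0.003]
```

View pics/ts2.png

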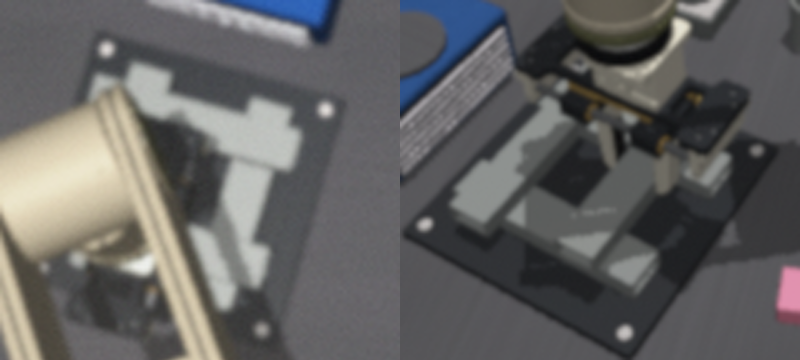

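The side view on the right shows the held bar level, parallel to the far bar and over the near ends. Next I lower it slowly.

```bash
python3 -m inch '[[[0.008,0.003,-0.003,-0.008,0,0,0.2],[0.006,0,0,0,0,0,0.2],[0.003,0,0,0,0,0,0.2],[0.002,0,0,0,0,0,0.2],[0.002,0,0,0,0,0,0.2],[0,0,0,0,0,0,0.2]]]' 40; python3 go.py 496.5 276.7 54 75
```

```text
t: 8.0
tool_pos: [0.5013, 0.2792, 0.0609]
orientation: [0.21, 1.548, -0.202]
force: [0.4, 0.2, -3.7]
opening: 0.0394
turn rad [ 3.14  -0.01  -0.019] then shift mm [6.9 3.6 4. ] q6 now 0.68
turn rad [-0.001  0.012 -0.007] then shift mm [ 6.9 -3.6 -4. ] q6 now 0.68
t 8.0 tcp [501.3 279.2  60.9] force [ 0.4  0.2 -3.7] open 0.0394 q [ 0.42  0.2   1.74 -0.    1.19  0.68] toolz [ 0.966 -0.26   0.012]
```

```bash
python3 -m inch '[[[0.004,-0.003,-0.003,0,0.012,-0.007,0.2],[0.003,-0.001,-0.001,0,0,0,0.2],[0.003,0,0,0,0,0,0.2],[0,0,0,0,0,0,0.2]]]' 40; python3 go.py 496.5 276.7 54 75
```

```text
t: 8.4
tool_pos: [0.4968, 0.2766, 0.0534]
orientation: [0.206, 1.561, -0.206]
force: [-0.1, 0.0, -3.8]
opening: 0.0396
turn rad [ 3.141  0.    -0.   ] then shift mm [-0.6 -0.   0.3] q6 now 0.68
turn rad [-0.001  0.     0.   ] then shift mm [-0.6  0.  -0.3] q6 now 0.68
t 8.4 tcp [496.8 276.6  53.4] force [-0.1  0.  -3.8] open 0.0396 q [ 0.42  0.21  1.75 -0.    1.18  0.68] toolz [ 0.966 -0.26   0.   ]
```

```bash
python3 -m inch '[[[0.002,0,0,0,0,0,0.2],[0.002,0,0,0,0,0,0.2],[0,0,0,0,0,0,0.2]]]' 20; python3 go.py 496.5 276.7 53 75
```

```text
t: 8.7
tool_pos: [0.4974, 0.2769, 0.0533]
orientation: [0.206, 1.56, -0.206]
force: [-0.3, 0.5, -3.5]
opening: 0.0393
turn rad [ 3.141e+00 -1.000e-03 -1.000e-03] then shift mm [0.3 0.4 0.8] q6 now 0.68
turn rad [-0.001  0.001 -0.   ] then shift mm [ 0.3 -0.4 -0.8] q6 now 0.68
t 8.7 tcp [497.4 276.9  53.3] force [-0.3  0.5 -3.5] open 0.0393 q [ 0.42  0.21  1.75 -0.    1.18  0.68] toolz [ 0.966 -0.26   0.001]
```

```bash
python3 -m inch '[[[0.004,0,0,0,0,0,0.2],[0.003,0,0,0,0,0,0.2]]]' 20; python3 go.py 496.5 276.7 53 75
```

```text
t: 8.9
tool_pos: [0.4981, 0.2779, 0.0513]
orientation: [0.207, 1.559, -0.204]
force: [-16.6, -6.5, 29.8]
opening: 0.0399
turn rad [ 3.141e+00 -3.000e-03 -2.000e-03] then shift mm [-1.7  1.6  1.2] q6 now 0.68
turn rad [-0.001  0.001 -0.002] then shift mm [-1.7 -1.6 -1.2] q6 now 0.68
t 8.9 tcp [498.1 277.9  51.3] force [-16.6  -6.5  29.8] open 0.0399 q [0.42 0.21 1.75 0.   1.18 0.68] toolz [ 0.966 -0.259  0.001]
```

```bash
python3 -m inch '[[[0,0,0,0,0,0,0.3],[0,0,0,0,0,0,0.65],[0,0,0,0,0,0,0.65],[0,0,0,0,0,0,0.65],[0,0,0,0,0,0,0.65]]]' 20; python3 go.py 496.5 276.7 53 75
```

```text
t: 9.4
tool_pos: [0.4994, 0.2785, 0.0517]
orientation: [0.209, 1.557, -0.203]
force: [0.2, -0.7, -0.6]
opening: 0.0601
turn rad [ 3.141 -0.007 -0.006] then shift mm [-1.3  2.5  2.3] q6 now 0.68
turn rad [-0.001  0.004 -0.004] then shift mm [-1.3 -2.5 -2.3] q6 now 0.68
t 9.4 tcp [499.4 278.5  51.7] force [ 0.2 -0.7 -0.6] open 0.0601 q [0.42 0.21 1.74 0.   1.18 0.68] toolz [ 0.966 -0.259  0.004]
```

Released. I lift and go back to bar B at (523,-242), yaw 5.4.

```bash
python3 -m inch '[[[-0.01,0,0,0,0,0,0.65],[-0.03,0,0,0,0,0,0.65],[-0.04,0,0,0,0,0,0.65],[-0.04,0,0,0.08,0,0,0.75],[0,0,0,0.14,0,0,0.9],[0,0,0,0.14,0,0,0.9],[0,0,0,0.14,0,0,0.9],[0,0,0,0.14,0,0,0.9],[0,0,0,0.14,0,0,0.9],[0,0,0,0.14,0,0,0.9],[0,0,0,0.14,0,0,0.9],[0,0,0,0.14,0,0,0.9],[0,0,0,0.05,0,0,0.9],[0,0,0,0,0,0,0.9]]]' 20; python3 go.py 523 -243 150 5.4
```

```text
t: 10.8
tool_pos: [0.5002, 0.2786, 0.1872]
orientation: [1.215, 1.208, -1.193]
force: [-0.7, 0.4, 0.3]
opening: 0.0836
turn rad [ 3.053 -0.019  0.009] then shift mm [  37.2   26.4 -521.4] q6 now 1.98
turn rad [-0.088 -0.006 -0.012] then shift mm [ 37.2 -26.4 521.4] q6 now 1.98
t 10.8 tcp [500.2 278.6 187.2] force [-0.7  0.4  0.3] open 0.0836 q [0.42 0.07 1.64 0.   1.42 1.98] toolz [ 0.006 -1.    -0.006]
```

```bash
python3 -m inch '[[[0,0,0.01,-0.05,0,-0.01,0.9],[0,0,0.03,-0.04,0,0,0.9],[0,-0.003,0.048,0,0,0,0.9],[0,-0.003,0.048,0,0,0,0.9],[0,-0.003,0.048,0,0,0,0.9],[0,-0.003,0.048,0,0,0,0.9],[0,-0.003,0.048,0,0,0,0.9],[0,-0.003,0.048,0,0,0,0.9],[0,-0.003,0.048,0,0,0,0.9],[0,-0.003,0.048,0,0,0,0.9],[0,-0.002,0.048,0,0,0,0.9],[0,0,0.03,0,0,0,0.9],[0,0,0.012,0,0,0,0.9],[0,0,0,0,0,0,0.9],[0,0,0,0,0,0,0.9]]]' 20; python3 go.py 523 -243 75 5.4
python3 - <<'E'
from h import *
w=cam("wrist"); cv2.imwrite("pics/w2.png",w["frame"])
for b in [(523,-242,5.4)]:
    a=np.radians(b[2])
    print([proj(w,np.array([b[0]+u*100*np.cos(a)-v*20*np.sin(a),b[1]+u*100*np.sin(a)+v*20*np.cos(a),23])/1000).round(0).tolist() for u,v in((1,1),(1,-1),(-1,-1),(-1,1))])
for a,k in blobs(w,(180,20,560,280),120,amin=2000): print(round(a),cv2.boxPoints(cv2.minAreaRect(k.astype(np.float32))).round(0).tolist())
E
```

```text
t: 12.3
tool_pos: [0.5321, -0.2531, 0.1919]
orientation: [1.12, 1.264, -1.099]
force: [-0.6, -0.1, 0.4]
opening: 0.0836
turn rad [-3.103  0.02  -0.007] then shift mm [116.9   8.1  10.9] q6 now 0.9
turn rad [ 0.039 -0.005 -0.013] then shift mm [116.9  -8.1 -10.9] q6 now 0.9
t 12.3 tcp [ 532.1 -253.1  191.9] force [-0.6 -0.1  0.4] open 0.0836 q [-0.54  0.12  1.58  0.01  1.43  0.9 ] toolz [ 0.133 -0.991 -0.004]
[[253.0, 92.0], [300.0, 94.0], [290.0, 305.0], [250.0, 303.0]]
8262 [[251.0, 279.0], [256.0, 92.0], [303.0, 94.0], [298.0, 281.0]]
41713 [[248.0, 20.0], [559.0, 20.0], [559.0, 279.0], [248.0, 279.0]]
```

```bash
python3 -m inch '[[[0.03,-0.008,-0.009,0.039,-0.005,-0.013,0.9],[0.035,0,0,0,0,0,0.9],[0.035,0,0,0,0,0,0.9],[0.02,0,0,0,0,0,0.9],[0,0,0,0,0,0,0.9]]]' 25; python3 go.py 523 -244.5 26 5.4
```

```text
t: 12.85
tool_pos: [0.5261, -0.2362, 0.0715]
orientation: [1.133, 1.252, -1.129]
force: [-0.6, -0.2, 0.1]
opening: 0.0833
turn rad [-3.131e+00  7.000e-03  3.000e-03] then shift mm [45.5  3.8 -8. ] q6 now 0.95
turn rad [ 0.011  0.002 -0.005] then shift mm [45.5 -3.8  8. ] q6 now 0.95
t 12.85 tcp [ 526.1 -236.2   71.5] force [-0.6 -0.2  0.1] open 0.0833 q [-0.51  0.2   1.72  0.    1.22  0.95] toolz [ 0.105 -0.995  0.002]
```

```bash
python3 -m inch '[[[0.015,-0.003,0.006,0.011,0,-0.005,0.9],[0.015,0,0.001,0,0,0,0.9],[0.01,0,0,0,0,0,0.9],[0,0,0,0,0,0,0.9]]]' 25; python3 go.py 523 -244.5 26 5.4
```

```text
t: 13.25
tool_pos: [0.5259, -0.2425, 0.0318]
orientation: [1.136, 1.248, -1.138]
force: [0.2, -0.7, 0.5]
opening: 0.0836
turn rad [-3.139  0.004  0.007] then shift mm [ 5.8  3.1 -1.7] q6 now 0.96
turn rad [ 0.002  0.004 -0.002] then shift mm [ 5.8 -3.1  1.7] q6 now 0.96
t 13.25 tcp [ 525.9 -242.5   31.8] force [ 0.2 -0.7  0.5] open 0.0836 q [-0.52  0.26  1.73 -0.    1.15  0.96] toolz [ 0.096 -0.995  0.004]
```

```bash
python3 -m inch '[[[0.006,-0.003,0.002,0,0.004,0,0.9],[0,0,0,0,0,0,0.7],[0,0,0,0,0,0,0.2],[0,0,0,0,0,0,0.2],[0,0,0,0,0,0,0.2],[0,0,0,0,0,0,0.2],[0,0,0,0,0,0,0.2],[0,0,0,0,0,0,0.2]]]' 30; python3 go.py 523 -244.5 26 5.4
```

```text
t: 14.05
tool_pos: [0.5246, -0.2463, 0.0279]
orientation: [1.14, 1.247, -1.135]
force: [0.5, -1.0, -2.6]
opening: 0.04
turn rad [-3.14e+00  9.00e-03  3.00e-03] then shift mm [1.9 1.4 1.9] q6 now 0.95
turn rad [ 0.002  0.002 -0.006] then shift mm [ 1.9 -1.4 -1.9] q6 now 0.95
t 14.05 tcp [ 524.6 -246.3   27.9] force [ 0.5 -1.  -2.6] open 0.04 q [-0.53  0.27  1.73  0.    1.14  0.95] toolz [ 0.096 -0.995  0.002]
```

```bash
python3 -m inch '[[[-0.02,0,0,0,0,0,0.2],[-0.04,0,0,0,0,0,0.2],[-0.045,0,0,0,0,0,0.2],[-0.035,0,0,0.1,0,0,0.2],[0,0,0,0.13,0,0,0.2],[0,0,0,0.12,0,0,0.2],[0,0,0,0,0,0,0.2]]]' 40; python3 go.py 570 319.2 165 -15
```

```text
t: 14.75
tool_pos: [0.5206, -0.2443, 0.1691]
orientation: [1.403, 1.075, -1.403]
force: [0.4, 0.4, -3.6]
opening: 0.0397
turn rad [3.138 0.004 0.004] then shift mm [  4.1  98.1 557. ] q6 now 1.31
turn rad [-0.004 -0.002  0.002] then shift mm [   4.1  -98.1 -557. ] q6 now 1.31
t 14.75 tcp [ 520.6 -244.3  169.1] force [ 0.4  0.4 -3.6] open 0.0397 q [-0.53  0.11  1.64  0.    1.4   1.31] toolz [-0.263 -0.965 -0.002]
```

```bash
python3 -m inch '[[[0,-0.004,-0.022,0,0,0,0.2],[0,-0.0083,-0.047,0,0,0,0.2],[0,-0.0083,-0.047,0,0,0,0.2],[0,-0.0083,-0.047,0,0,0,0.2],[0,-0.0083,-0.047,0,0,0,0.2],[0,-0.0083,-0.047,0,0,0,0.2],[0,-0.0083,-0.047,0,0,0,0.2],[0,-0.0083,-0.047,0,0,0,0.2],[0,-0.0083,-0.047,0,0,0,0.2],[0,-0.0083,-0.047,0,0,0,0.2],[0,-0.0083,-0.047,0,0,0,0.2],[0,-0.006,-0.033,0,0,0,0.2],[0,-0.002,-0.015,0,0,0,0.2],[0,0,0,0,0,0,0.2],[0,0,0,0,0,0,0.2]]]' 40; python3 go.py 570 319.2 95 -15
```

```text
t: 16.25
tool_pos: [0.5513, 0.3216, 0.1558]
orientation: [1.351, 1.114, -1.381]
force: [-0.2, -0.6, -2.6]
opening: 0.0396
turn rad [-3.091 -0.031  0.01 ] then shift mm [ 60.8 -18.6   2.5] q6 now 2.22
turn rad [0.05  0.007 0.02 ] then shift mm [60.8 18.6 -2.5] q6 now 2.22
t 16.25 tcp [551.3 321.6 155.8] force [-0.2 -0.6 -2.6] open 0.0396 q [0.44 0.3  1.44 0.01 1.42 2.22] toolz [-0.21  -0.978  0.006]
```

```bash
python3 -m inch '[[[0.015,0.01,-0.002,0.04,0.007,0.02,0.2],[0.02,0.007,0,0.01,0,0,0.2],[0.02,0.001,0,0,0,0,0.2],[0,0,0,0,0,0,0.2]]]' 40; python3 go.py 570 319.2 76 -15
```

```text
t: 16.65
tool_pos: [0.5708, 0.3122, 0.0991]
orientation: [1.401, 1.07, -1.402]
force: [-1.0, -0.7, -3.8]
opening: 0.0395
turn rad [ 3.139e+00 -2.000e-03 -3.000e-03] then shift mm [23.1  2.5  6.5] q6 now 2.26
turn rad [-0.003  0.002 -0.001] then shift mm [23.1 -2.5 -6.5] q6 now 2.26
t 16.65 tcp [570.8 312.2  99.1] force [-1.  -0.7 -3.8] open 0.0395 q [ 0.42  0.36  1.47 -0.    1.31  2.26] toolz [-0.262 -0.965  0.002]
```

```bash
python3 -m inch '[[[0.008,-0.002,-0.006,0,0,0,0.2],[0.007,0,-0.001,0,0,0,0.2],[0.003,0,0,0,0,0,0.2],[0,0,0,0,0,0,0.2]]]' 40; python3 go.py 570 319.2 76 -15
```

```text
t: 17.05
tool_pos: [0.5721, 0.3176, 0.0823]
orientation: [1.403, 1.068, -1.401]
force: [-0.5, 0.0, -3.1]
opening: 0.0393
turn rad [ 3.137e+00 -4.000e-03 -1.000e-03] then shift mm [6.3 2.5 1. ] q6 now 2.27
turn rad [-0.005  0.001 -0.003] then shift mm [ 6.3 -2.5 -1. ] q6 now 2.27
t 17.05 tcp [572.1 317.6  82.3] force [-0.5  0.  -3.1] open 0.0393 q [ 0.43  0.39  1.47 -0.    1.28  2.27] toolz [-0.264 -0.965  0.001]
```

```bash
python3 -m inch '[[[0.004,-0.002,-0.001,0,0,0,0.2],[0.003,0,0,0,0,0,0.2],[0,0,0,0,0,0,0.2]]]' 25; python3 go.py 570 319.2 76 -15
```

```text
t: 17.35
tool_pos: [0.571, 0.3198, 0.0763]
orientation: [1.404, 1.068, -1.399]
force: [-0.2, 0.6, -3.5]
opening: 0.04
turn rad [ 3.137e+00 -7.000e-03  1.000e-03] then shift mm [ 0.3  0.8 -0.9] q6 now 2.27
turn rad [-0.004 -0.001 -0.004] then shift mm [ 0.3 -0.8  0.9] q6 now 2.27
t 17.35 tcp [571.  319.8  76.3] force [-0.2  0.6 -3.5] open 0.04 q [ 0.43  0.39  1.48 -0.    1.27  2.27] toolz [-0.263 -0.965 -0.001]
```

```bash
python3 -m inch '[[[0.003,0,0,0,0,0,0.2],[0.002,0,0,0,0,0,0.2]]]' 20; python3 go.py 570 319.2 74 -15
```

```text
t: 17.55
tool_pos: [0.5716, 0.3202, 0.0746]
orientation: [1.405, 1.068, -1.397]
force: [-11.1, -6.4, 18.1]
opening: 0.0401
turn rad [ 3.138e+00 -9.000e-03  2.000e-03] then shift mm [ 0.6  1.3 -1.4] q6 now 2.27
turn rad [-0.004 -0.001 -0.006] then shift mm [ 0.6 -1.3  1.4] q6 now 2.27
t 17.55 tcp [571.6 320.2  74.6] force [-11.1  -6.4  18.1] open 0.0401 q [ 0.43  0.39  1.48 -0.    1.26  2.27] toolz [-0.262 -0.965 -0.001]
```

```bash
python3 -m inch '[[[0,0,0,0,0,0,0.3],[0,0,0,0,0,0,0.65],[0,0,0,0,0,0,0.65],[0,0,0,0,0,0,0.65],[0,0,0,0,0,0,0.65],[-0.01,0,0,0,0,0,0.65],[-0.03,0,0,0,0,0,0.65],[-0.04,0,0,0,0,0,0.65],[-0.035,0,0,-0.08,0,0,0.75],[0,0,0,-0.13,0,0,0.9],[0,0,0,-0.13,0,0,0.9],[0,0,0,0,0,0,0.9]]]' 20; python3 go.py 511.7 -342 185 4.5
```

```text
t: 18.75
tool_pos: [0.5724, 0.321, 0.2012]
orientation: [1.153, 1.241, -1.136]
force: [0.0, -0.8, 0.3]
opening: 0.0832
turn rad [-3.134e+00  1.900e-02 -2.000e-03] then shift mm [  16.2  112.5 -656.2] q6 now 1.92
turn rad [ 0.007 -0.001 -0.012] then shift mm [  16.2 -112.5  656.2] q6 now 1.92
t 18.75 tcp [572.4 321.  201.2] force [ 0.  -0.8  0.3] open 0.0832 q [ 0.43  0.29  1.37 -0.    1.47  1.92] toolz [ 0.086 -0.996 -0.001]
```

```bash
python3 -m inch '[[[0,-0.004,0.022,0,0,-0.01,0.9],[0,-0.0083,0.048,0,0,0,0.9],[0,-0.0083,0.048,0,0,0,0.9],[0,-0.0083,0.048,0,0,0,0.9],[0,-0.0083,0.048,0,0,0,0.9],[0,-0.0083,0.048,0,0,0,0.9],[0,-0.0083,0.048,0,0,0,0.9],[0,-0.0083,0.048,0,0,0,0.9],[0,-0.0083,0.048,0,0,0,0.9],[0,-0.0083,0.048,0,0,0,0.9],[0,-0.0083,0.048,0,0,0,0.9],[0,-0.0083,0.048,0,0,0,0.9],[0,-0.0083,0.048,0,0,0,0.9],[0,-0.006,0.033,0,0,0,0.9],[0,0,0.012,0,0,0,0.9],[0,0,0,0,0,0,0.9],[0,0,0,0,0,0,0.9]]]' 20; python3 go.py 511.7 -342 75 4.5
python3 - <<'E'
from h import *
w=cam("wrist"); cv2.imwrite("pics/w3.png",w["frame"])
for b in [(511.7,-340.1,4.5)]:
    a=np.radians(b[2])
    print([proj(w,np.array([b[0]+u*100*np.cos(a)-v*20*np.sin(a),b[1]+u*100*np.sin(a)+v*20*np.cos(a),23])/1000).round(0).tolist() for u,v in((1,1),(1,-1),(-1,-1),(-1,1))])
for a,k in blobs(w,(180,20,430,275),120,amin=2000): print(round(a),cv2.boxPoints(cv2.minAreaRect(k.astype(np.float32))).round(0).tolist())
E
```

```text
t: 20.45
tool_pos: [0.495, -0.3447, 0.201]
orientation: [1.199, 1.218, -1.191]
force: [0.4, 1.1, -0.6]
opening: 0.0838
turn rad [ 3.082 -0.005  0.005] then shift mm [126.  -16.8   1.4] q6 now 0.86
turn rad [-0.06  -0.003 -0.003] then shift mm [126.   16.8  -1.4] q6 now 0.86
t 20.45 tcp [ 495.  -344.7  201. ] force [ 0.4  1.1 -0.6] open 0.0838 q [-0.7   0.16  1.52  0.    1.46  0.86] toolz [ 0.019 -1.    -0.003]
[[251.0, 63.0], [298.0, 60.0], [308.0, 274.0], [268.0, 276.0]]
9600 [[252.0, 63.0], [301.0, 59.0], [316.0, 274.0], [267.0, 277.0]]
21189 [[338.0, 20.0], [429.0, 20.0], [429.0, 274.0], [338.0, 274.0]]
```

View pics/w3.png

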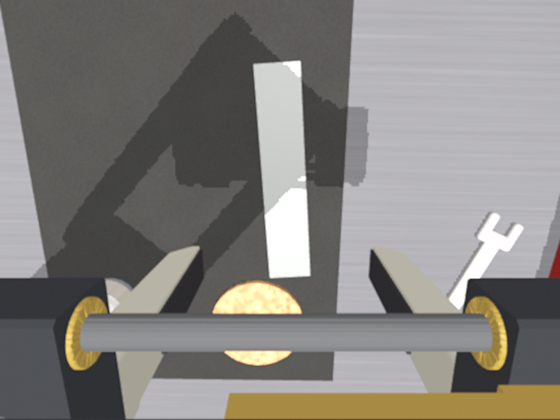

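The last bar lies at corners (253,63), (299,61), (310,276) and (269,277), within 2 px of the prediction. The disc at (257,322) is clear of the grasp.

```bash
python3 -m inch '[[[0.025,0.01,-0.001,-0.05,-0.003,-0.003,0.9],[0.035,0.005,0,-0.01,0,0,0.9],[0.035,0,0,0,0,0,0.9],[0.025,0,0,0,0,0,0.9],[0,0,0,0,0,0,0.9]]]' 25; python3 go.py 511.7 -342 26 4.5
```

```text
t: 21.0
tool_pos: [0.5157, -0.3343, 0.0808]
orientation: [1.145, 1.245, -1.141]
force: [0.0, 0.8, -0.1]
opening: 0.0833
turn rad [-3.131e+00  7.000e-03  3.000e-03] then shift mm [54.8  4.6 -7.3] q6 now 0.82
turn rad [ 0.01   0.002 -0.005] then shift mm [54.8 -4.6  7.3] q6 now 0.82
t 21.0 tcp [ 515.7 -334.3   80.8] force [ 0.   0.8 -0.1] open 0.0833 q [-0.66  0.29  1.6   0.    1.25  0.82] toolz [ 0.089 -0.996  0.002]
```

```bash
python3 -m inch '[[[0.015,-0.004,0.006,0.01,0,-0.005,0.9],[0.018,0,0.001,0,0,0,0.9],[0.014,0,0,0,0,0,0.9],[0,0,0,0,0,0,0.9]]]' 25; python3 go.py 511.7 -342 26 4.5
```

```text
t: 21.4
tool_pos: [0.5153, -0.341, 0.0358]
orientation: [1.147, 1.24, -1.15]
force: [0.3, 0.3, -0.4]
opening: 0.0834
turn rad [-3.14   0.005  0.008] then shift mm [ 9.8  3.6 -0.7] q6 now 0.82
turn rad [ 0.002  0.005 -0.003] then shift mm [ 9.8 -3.6  0.7] q6 now 0.82
t 21.4 tcp [ 515.3 -341.    35.8] force [ 0.3  0.3 -0.4] open 0.0834 q [-0.67  0.35  1.62 -0.    1.17  0.82] toolz [ 0.08  -0.997  0.005]
```

```bash
python3 -m inch '[[[0.007,-0.004,0.001,0,0.005,-0.003,0.9],[0.003,-0.001,0,0,0,0,0.9],[0,0,0,0,0,0,0.7],[0,0,0,0,0,0,0.2],[0,0,0,0,0,0,0.2],[0,0,0,0,0,0,0.2],[0,0,0,0,0,0,0.2],[0,0,0,0,0,0,0.2],[0,0,0,0,0,0,0.2]]]' 30; python3 go.py 511.7 -342 26 4.5
```

```text
t: 22.3
tool_pos: [0.5121, -0.3442, 0.0293]
orientation: [1.15, 1.24, -1.149]
force: [-0.1, -0.8, -1.3]
opening: 0.0397
turn rad [-3.14   0.006  0.006] then shift mm [3.3 0.2 2.3] q6 now 0.82
turn rad [ 0.001  0.004 -0.004] then shift mm [ 3.3 -0.2 -2.3] q6 now 0.82
t 22.3 tcp [ 512.1 -344.2   29.3] force [-0.1 -0.8 -1.3] open 0.0397 q [-0.67  0.36  1.62  0.    1.16  0.82] toolz [ 0.08  -0.997  0.004]
```

```bash
python3 -m inch '[[[0,0,0,0,0,0,0.2],[-0.02,0,0,0,0,0,0.2],[-0.04,0,0,0,0,0,0.2],[-0.045,0,0,0,0,0,0.2],[-0.035,0,0,0.09,0,0,0.2],[0,0,0,0.13,0,0,0.2],[0,0,0,0.12,0,0,0.2],[0,0,0,0,0,0,0.2]]]' 45; python3 go.py 539 203.2 175 -15
```

```text
t: 23.1
tool_pos: [0.5082, -0.3415, 0.1689]
orientation: [1.406, 1.074, -1.409]
force: [-0.4, -0.6, -3.4]
opening: 0.0393
turn rad [3.132e+00 8.000e-03 3.000e-03] then shift mm [ -6.1 111.2 534.1] q6 now 1.17
turn rad [-0.01  -0.002  0.005] then shift mm [  -6.1 -111.2 -534.1] q6 now 1.17
t 23.1 tcp [ 508.2 -341.5  168.9] force [-0.4 -0.6 -3.4] open 0.0393 q [-0.68  0.21  1.53 -0.    1.41  1.17] toolz [-0.268 -0.963 -0.002]
```

```bash
python3 -m inch '[[[0,-0.004,-0.022,0,0,0,0.2],[-0.001,-0.0105,-0.047,0,0,0,0.2],[-0.001,-0.0105,-0.047,0,0,0,0.2],[-0.001,-0.0105,-0.047,0,0,0,0.2],[-0.001,-0.0105,-0.047,0,0,0,0.2],[-0.001,-0.0105,-0.047,0,0,0,0.2],[-0.001,-0.0105,-0.047,0,0,0,0.2],[-0.001,-0.0105,-0.047,0,0,0,0.2],[-0.001,-0.0105,-0.047,0,0,0,0.2],[-0.001,-0.0105,-0.047,0,0,0,0.2],[0,-0.009,-0.04,0,0,0,0.2],[0,-0.004,-0.02,0,0,0,0.2],[0,0,-0.008,0,0,0,0.2],[0,0,0,0,0,0,0.2],[0,0,0,0,0,0,0.2]]]' 45; python3 go.py 539 203.2 100 -15
```

```text
t: 24.6
tool_pos: [0.519, 0.2011, 0.1661]
orientation: [1.358, 1.116, -1.387]
force: [0.0, -0.4, -3.2]
opening: 0.0393
turn rad [-3.099 -0.037  0.004] then shift mm [ 66.1 -18.8   7.2] q6 now 2.06
turn rad [0.043 0.003 0.024] then shift mm [66.1 18.8 -7.2] q6 now 2.06
t 24.6 tcp [519.  201.1 166.1] force [ 0.  -0.4 -3.2] open 0.0393 q [0.27 0.08 1.67 0.01 1.41 2.06] toolz [-0.217 -0.976  0.002]
```

```bash
python3 -m inch '[[[0.01,0.01,-0.005,0.036,0.003,0.022,0.2],[0.02,0.007,0,0.008,0,0,0.2],[0.02,0.001,0,0,0,0,0.2],[0.005,0,0,0,0,0,0.2],[0,0,0,0,0,0,0.2]]]' 45; python3 go.py 539 203.2 80 -15
```

```text
t: 25.1
tool_pos: [0.5393, 0.1938, 0.1096]
orientation: [1.403, 1.069, -1.406]
force: [0.1, 0.3, -3.7]
opening: 0.0396
turn rad [ 3.134e+00  1.000e-03 -2.000e-03] then shift mm [29.6  2.8  9. ] q6 now 2.1
turn rad [-0.008  0.002  0.   ] then shift mm [29.6 -2.8 -9. ] q6 now 2.1
t 25.1 tcp [539.3 193.8 109.6] force [ 0.1  0.3 -3.7] open 0.0396 q [ 0.26  0.15  1.7  -0.    1.29  2.1 ] toolz [-0.266 -0.964  0.002]
```

```bash
python3 -m inch '[[[0.008,-0.002,-0.007,-0.006,0,0,0.2],[0.01,0,-0.003,0,0,0,0.2],[0.006,0,0,0,0,0,0.2],[0,0,0,0,0,0,0.2]]]' 45; python3 go.py 539 203.2 78 -15
```

```text
t: 25.5
tool_pos: [0.5415, 0.204, 0.0862]
orientation: [1.401, 1.071, -1.399]
force: [-0.5, -0.2, -3.0]
opening: 0.0392
turn rad [ 3.14e+00 -3.00e-03 -0.00e+00] then shift mm [ 8.2  2.2 -1.4] q6 now 2.11
turn rad [-0.002  0.    -0.002] then shift mm [ 8.2 -2.2  1.4] q6 now 2.11
t 25.5 tcp [541.5 204.   86.2] force [-0.5 -0.2 -3. ] open 0.0392 q [ 0.27  0.19  1.7  -0.    1.25  2.11] toolz [-0.261 -0.965  0.   ]
```

```bash
python3 -m inch '[[[0.004,-0.002,0.001,0,0,0,0.2],[0.004,0,0,0,0,0,0.2],[0,0,0,0,0,0,0.2]]]' 25; python3 go.py 539 203.2 77 -15; python3 -m inch '[[[0.003,0,0,0,0,0,0.2],[0,0,0,0,0,0,0.2]]]' 25
```

```text
t: 25.8
tool_pos: [0.5393, 0.2039, 0.078]
orientation: [1.401, 1.071, -1.398]
force: [-0.9, 0.1, -3.8]
opening: 0.0399
turn rad [ 3.14  -0.004  0.   ] then shift mm [ 1.   0.1 -0.7] q6 now 2.11
turn rad [-0.001 -0.    -0.003] then shift mm [ 1.  -0.1  0.7] q6 now 2.11
t 25.8 tcp [539.3 203.9  78. ] force [-0.9  0.1 -3.8] open 0.0399 q [ 0.27  0.2   1.71 -0.    1.23  2.11] toolz [-0.26  -0.966 -0.   ]
t: 26.0
tool_pos: [0.5402, 0.2042, 0.0766]
orientation: [1.403, 1.07, -1.396]
force: [-0.2, -0.8, -3.6]
opening: 0.0398
```

```bash
python3 -m inch '[[[0.003,0,0,0,0,0,0.2],[0.002,0,0,0,0,0,0.2]]]' 20; python3 go.py 539 203.2 76 -15
```

```text
t: 26.2
tool_pos: [0.5411, 0.2043, 0.0759]
orientation: [1.403, 1.069, -1.395]
force: [-12.3, -3.6, 16.3]
opening: 0.0398
turn rad [ 3.141e+00 -9.000e-03  2.000e-03] then shift mm [-0.1  1.7 -1.6] q6 now 2.11
turn rad [-0.001 -0.002 -0.006] then shift mm [-0.1 -1.7  1.6] q6 now 2.11
t 26.2 tcp [541.1 204.3  75.9] force [-12.3  -3.6  16.3] open 0.0398 q [ 0.27  0.2   1.71 -0.    1.22  2.11] toolz [-0.26  -0.966 -0.002]
```

```bash
python3 -m inch '[[[0,0,0,0,0,0,0.3],[0,0,0,0,0,0,0.65],[0,0,0,0,0,0,0.65],[0,0,0,0,0,0,0.65],[0,0,0,0,0,0,0.65],[-0.01,0,0,0,0,0,0.65],[-0.03,0,0,0,0,0,0.65],[-0.04,0,0,0,0,0,0.65],[-0.045,0,0,0,0,0,0.5],[-0.01,0.01,0.04,0,0,0,0.2],[0,0.01,0.048,0,0,0,0],[0,0.01,0.048,0,0,0,0],[0,0.008,0.04,0,0,0,0],[0,0.003,0.016,0,0,0,0],[0,0,0,0,0,0,0],[0,0,0,0,0,0,0]]]' 20; python3 go.py 606 -15 150 -10
python3 - <<'E'
from h import *
t=cam("top"); s=cam("side"); w=cam("wrist")
f=lambda c,r,W,H:cv2.resize(c["frame"][r[1]:r[3],r[0]:r[2]],(W,H),interpolation=cv2.INTER_CUBIC)
a=np.hstack([f(t,(135,125,245,235),390,390),f(s,(150,235,300,355),410,390)])
b=np.vstack([a,np.hstack([f(w,(0,0,560,420),280,210),f(s,(210,190,290,250),280,210),np.zeros((210,240,3),np.uint8)])])
cv2.imwrite("pics/m3.png",b); cv2.imwrite("pics/w4.png",w["frame"])
for n,X in(("small",(.6063,-.0151,.045)),("large",(.5377,-.003,.048))): print(n,proj(w,X),proj(t,X))
E
```

```text
t: 27.8
tool_pos: [0.5319, 0.0022, 0.2268]
orientation: [1.408, 1.062, -1.382]
force: [-0.2, -0.4, -0.6]
opening: 0.0018
turn rad [ 3.056 -0.029  0.005] then shift mm [ 76.8 -76.   -4.1] q6 now 1.74
turn rad [-0.085 -0.004 -0.019] then shift mm [76.8 76.   4.1] q6 now 1.74
t 27.8 tcp [531.9   2.2 226.8] force [-0.2 -0.4 -0.6] open 0.0018 q [-0.09 -0.07  1.71  0.    1.48  1.74] toolz [-0.257 -0.966 -0.004]
small [285.13147064 113.40394641] [271.41368862 163.78781531]
large [291.32332683 189.76863269] [267.35497491 185.37929999]
```

View pics/m3.png

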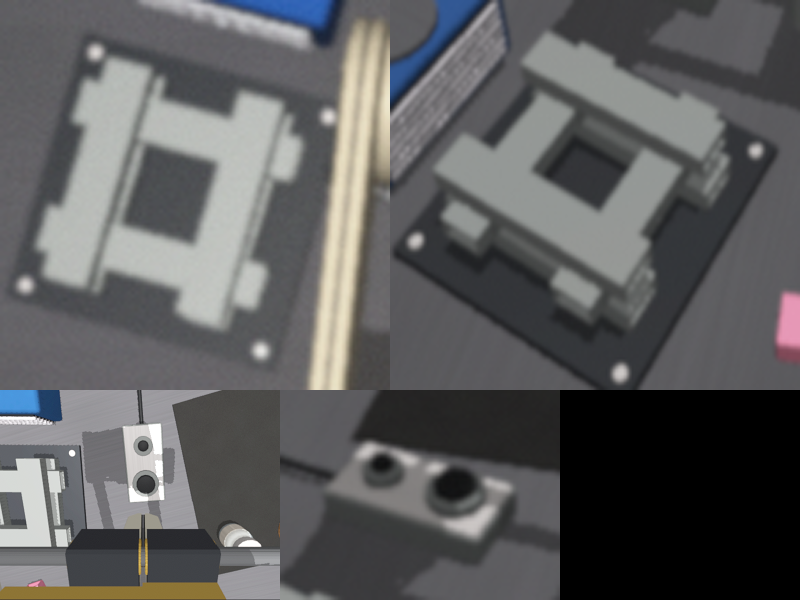

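The tower now has both top bars, parallel and directly above the bottom ones. The left top bar is centred at (100,172) in the composite, the right one at (232,209). In the wrist view the keys are at (286,112) for small and (292,188) for large, within 2 px of my triangulated points.

```bash
python3 -m inch '[[[0.01,0.03,0.002,-0.05,0,-0.01,0],[0.02,0.035,0.002,-0.035,0,-0.009,0],[0.02,0.012,0,0,0,0,0],[0,0,0,0,0,0,0],[0,0,0,0,0,0,0]]]' 20; python3 go.py 606 -15 75 -10
python3 - <<'E'
from h import *
t=cam("top"); a=np.radians(-15); R=np.array([[np.cos(a),-np.sin(a)],[np.sin(a),np.cos(a)]])
P=lambda u,v:((u+.5)/3.545-.5+135,(v+.5)/3.545-.5+125)
for n,cs in(("L",[(105,55),(153,70),(98,290),(43,273)]),("R",[(238,90),(285,105),(228,330),(178,312)])):
    X=np.mean([onz(t,P(*c),.07)[:2]*1000 for c in cs],0); print(n,(R.T@(X-[554.5,261.2])).round(1))
E
```

```text
t: 28.45
tool_pos: [0.609, -0.011, 0.176]
orientation: [1.33, 1.133, -1.325]
force: [-0.0, -0.4, 0.0]
opening: 0.0007
turn rad [-3.128e+00 -2.000e-03 -7.000e-03] then shift mm [101.    2.3  -4.4] q6 now 1.63
turn rad [ 0.014 -0.005  0.001] then shift mm [101.   -2.3   4.4] q6 now 1.63
t 28.45 tcp [609. -11. 176.] force [-0.  -0.4  0. ] open 0.0007 q [-0.11  0.19  1.53  0.    1.42  1.63] toolz [-0.16  -0.987 -0.005]
L [ 0.5 60.1]
R [ -0.1 -59.9]
```

```bash
python3 -m inch '[[[0.03,-0.002,0.004,0.014,0,0,0],[0.035,0,0,0,0,0,0],[0.02,0,0,0,0,0,0],[0,0,0,0,0,0,0]]]' 20; python3 go.py 606 -15 62 -10
```

```text
t: 28.9
tool_pos: [0.6075, -0.0119, 0.0958]
orientation: [1.342, 1.12, -1.327]
force: [0.2, 0.3, -1.0]
opening: 0.0004
turn rad [-3.139  0.012 -0.008] then shift mm [33.8  1.  -3.3] q6 now 1.63
turn rad [ 0.002 -0.005 -0.008] then shift mm [33.8 -1.   3.3] q6 now 1.63
t 28.9 tcp [607.5 -11.9  95.8] force [ 0.2  0.3 -1. ] open 0.0004 q [-0.11  0.25  1.62  0.01  1.27  1.63] toolz [-0.171 -0.985 -0.005]
```

```bash
python3 -m inch '[[[0.012,-0.001,0.004,0,-0.005,-0.008,0],[0.012,0,0,0,0,0,0],[0.004,0,0,0,0,0,0],[0,0,0,0,0,0,0]]]' 20; python3 go.py 606 -15 62 -10
```

```text
t: 29.3
tool_pos: [0.6081, -0.0154, 0.0714]
orientation: [1.337, 1.119, -1.33]
force: [-0.2, 0.2, -0.5]
opening: 0.0006
turn rad [-3.138e+00  9.000e-03 -1.000e-03] then shift mm [9.4 2.1 0.1] q6 now 1.63
turn rad [ 0.003 -0.    -0.006] then shift mm [ 9.4 -2.1 -0.1] q6 now 1.63
t 29.3 tcp [608.1 -15.4  71.4] force [-0.2  0.2 -0.5] open 0.0006 q [-0.11  0.28  1.63  0.    1.23  1.63] toolz [-0.171 -0.985 -0.   ]
```

```bash
for i in 1 2 3; do python3 -m inch '[[[0.004,-0.001,0,0,0,0,0]]]' 20 | grep -E "pos|force"; done
```

```text
tool_pos: [0.6082, -0.0154, 0.0685]
force: [1.6, -0.6, 2.0]
tool_pos: [0.6082, -0.0154, 0.0654]
force: [-0.7, -1.6, 4.9]
tool_pos: [0.6085, -0.0155, 0.0637]
force: [-15.4, 1.2, 35.8]
```

```bash
for i in 1 2; do python3 -m inch '[[[0.004,0,0,0,0,0,0]]]' 20 | grep -E "pos|force"; done
```

```text
tool_pos: [0.6087, -0.0154, 0.0636]
force: [-25.6, 1.3, 45.1]
tool_pos: [0.6087, -0.0154, 0.0637]
force: [-20.7, 1.1, 38.3]
```

Hard stop at TCP z of 63.6 mm. While retracting I record where the key force vanishes, to confirm the full travel.

```bash
for i in 1 2 3 4; do python3 -m inch '[[[-0.003,0,0,0,0,0,0]]]' 20 | grep -E "pos|force"; done
```

```text
tool_pos: [0.6084, -0.0154, 0.0681]
force: [-2.0, 0.6, 2.5]
tool_pos: [0.6086, -0.0154, 0.072]
force: [-0.5, -0.1, -0.6]
tool_pos: [0.6085, -0.0154, 0.0751]
force: [0.8, 0.4, -0.5]
tool_pos: [0.6083, -0.0153, 0.0779]
force: [-0.1, -0.2, 0.4]
```

```bash
python3 -m inch '[[[-0.02,0,0,0,0,0,0],[0,-0.025,0,0,0,0,0],[0,-0.03,0,0,0,0,0],[0,-0.012,0,0,0,0,0],[0,0,0,0,0,0,0],[0,0,0,0,0,0,0]]]' 20; python3 go.py 538 -3 75 -10
```

```text
t: 30.8
tool_pos: [0.5397, -0.0036, 0.0961]
orientation: [1.339, 1.114, -1.326]
force: [0.2, -1.1, 0.4]
opening: 0.0006
turn rad [-3.138  0.017 -0.   ] then shift mm [21.1  1.8  0.3] q6 now 1.64
turn rad [ 0.003 -0.    -0.011] then shift mm [21.1 -1.8 -0.3] q6 now 1.64
t 30.8 tcp [539.7  -3.6  96.1] force [ 0.2 -1.1  0.4] open 0.0006 q [-0.1   0.07  1.81 -0.    1.25  1.64] toolz [-0.171 -0.985 -0.   ]
```

```bash
python3 -m inch '[[[0.012,-0.001,0,0,0,-0.01,0],[0.01,-0.001,0,0,0,0,0],[0,0,0,0,0,0,0]]]' 20 | grep -E "pos|force"; for i in 1 2 3 4; do python3 -m inch '[[[0.004,0,0,0,0,0,0]]]' 20 | grep -E "pos|force"; done
```

```text
tool_pos: [0.5392, -0.0037, 0.0718]
force: [-0.1, -0.3, -0.1]
tool_pos: [0.5398, -0.0038, 0.0676]
force: [1.8, 0.1, 3.2]
tool_pos: [0.5401, -0.0038, 0.0636]
force: [-11.9, 0.9, 39.0]
tool_pos: [0.5405, -0.0038, 0.0632]
force: [-29.8, 2.7, 63.9]
tool_pos: [0.5405, -0.0038, 0.0635]
force: [-27.9, 1.2, 48.8]
```

The large key reached the same hard stop at 63.5. I retract clear and check before closing the job.

```bash
for i in 1 2; do python3 -m inch '[[[-0.003,0,0,0,0,0,0]]]' 20 | grep -E "pos|force"; done; python3 -m inch '[[[-0.02,0,0,0,0,0,0],[-0.04,0,0,0,0,0,0],[-0.045,0,0,0,0,0,0],[-0.02,0,0.03,0,0,0,0],[0,0,0.045,0,0,0,0],[0,0,0.045,0,0,0,0],[0,0,0.03,0,0,0,0],[0,0,0,0,0,0,0],[0,0,0,0,0,0,0],[0,0,0,0,0,0,0]]]' 20
python3 - <<'E'
from h import *
t=cam("top"); s=cam("side"); w=cam("wrist")
f=lambda c,r,W,H:cv2.resize(c["frame"][r[1]:r[3],r[0]:r[2]],(W,H),interpolation=cv2.INTER_CUBIC)
cv2.imwrite("pics/m4.png",np.hstack([f(t,(130,125,410,285),420,240*1),f(s,(150,130,370,350),380,380)[:240]]) if 0 else np.hstack([f(t,(130,75,410,285),430,322),f(s,(150,130,370,350),322,322)]))
E
```

```text
tool_pos: [0.5405, -0.0038, 0.0679]
force: [-2.2, 0.1, 2.5]
tool_pos: [0.5409, -0.0039, 0.0718]
force: [-0.6, -0.4, 0.4]
t: 32.7
tool_pos: [0.515, -0.156, 0.1994]
orientation: [1.331, 1.124, -1.334]
force: [0.6, 0.2, 0.5]
opening: 0.0004
```

View pics/m4.png

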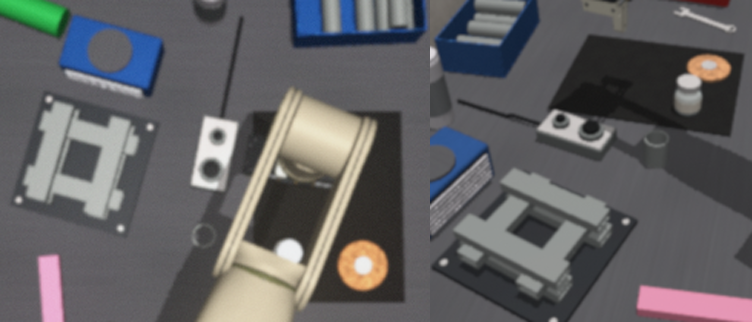

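The picture shows the complete tower at (85,165) and both keys up at (218,135) and (210,168). The stub, jar, disc, wrench and pink bar are where they were, and the arm is clear.

```bash
python3 -c "
from plant import workorder; print(workorder.close_job())"
```

```text
the job is handed in; nothing more can be done
None
```

The tower is complete, both keys were pressed in order, and the job is handed in at about 33 s of the 72 s allowed; no verdict is reported.

- **Tower:** I laid the missing second-layer bar first, then the two top bars, each lowered to light contact (about 16–30 N) before release. In the top image the two top bars sit at (0.5, 60.1) and (-0.1, -59.9) mm in the stand frame, against a target of (0, ±60). I checked the new second-layer bar only by eye in the pictures and from the arm pose at release, a few mm from target.
- **Keys:** I pressed the small key to its hard stop, let it up, then did the same with the large one. Contact forces suggest about 6 mm of travel on each, and the contact force was gone on retracting.
- **Last picture:** it shows six square bars, both keys up, the arm clear, and the stub, jar, disc, wrench and pink bar where they were. The brush was outside that crop; the arm never went near it.
- **Disagreement:** my two-view heights read 3–8 mm low, with the far second-layer bar's top at 42–47 mm instead of 50. The key tops read 45–48 mm, but contact came near 52. I set final heights by contact force instead.

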